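# Load the stone tumbler and hold its lid over the tub

## Robot

A 7-joint arm with a two-finger parallel gripper is mounted at the origin on the work surface. World frame = base frame: x ahead of the robot, y to its left, z up, the work surface at z = 0. Lengths are in m, angles in rad, forces in N, time in s.
With the tool pointing down it reaches from about 0.35 to 0.9 m from the base axis. Payload 19.9 kg.
Tool frame: the origin (TCP) lies midway between the tips of the shut fingers; the grasp point (between the pads) lies 19 mm behind it; z points along the fingers, x is the direction in which the jaws open and shut, and the axes are right-handed (so a half turn about z gives the same grasp; the last joint's range is limited). The gripper opens to 85 mm and grips with 20 to 120 N. Pads are 22 mm wide; open, the fingers measure 114 mm over their backs; the gripper's body (76 mm by 85 mm) begins 54 mm behind the grasp point. The pads swing forward as they close: fully open they stand 13 mm farther back than shut.
Start: joints at [-1.204, 0.417, -0.01, 1.614, 0.005, 1.111, -0.053], TCP at [0.248, 0.573, 0.231] pointing down, gripper open.
Joint ranges: [-2.81, 2.81], [-0.39, 2.02], [-1.27, 1.25], [0.06, 2.57], [-1.19, 4.33], [0.19, 2], [-2.82, 2.82]. Speed limits (rad/s): [1.89, 1.89, 2.39, 2.39, 3.01, 3.01, 3.01].

## Interface

Orientations are given as a unit quaternion [x, y, z, w].
In Python, from workcell import bot, optics gives the robot as it stands.
- The arm moves only by the shell command python3 -m handwheel 'ROWS' [FORCE]. ROWS is JSON, a list of rows, each a list of 3 entries, a list of its own where there are three numbers: the shift along the world's x, y, z in m, then the turn about the world's z in rad, then the opening, from -1 (shut) to 1 (fully open). A call has exactly 10 rows; each row shifts and turns the commanded pose from where the row before left it; what a row does not reach is not made up. A row lasts 1/10 s, in which the tool goes at most 50 mm and 8.59 degrees, less where a joint would pass 70% of its speed; a pose out of reach is approached as far as the arm can. A call with a gripper value outside its range is refused whole. The fingers move at their own pace and stop on an object; FORCE is the grip in N (left out, the last holds). Time passes only in rows, so rows that do not move let the fingers close, or fill a call up. It gives the time, the measured TCP pose, the force and the opening at its end, in the units of the state.
- bot.observe(): the state, without advancing time (a new reading comes with each control period).
- optics.get_image(name): name is "side" or "top" or "wrist"; returns (picture, depth): 384x512x3 uint8, red, green, blue; 384x512 float32, m along the optical axis (not along the pixel's ray), 0 where there is no reading.
- optics.calibration(name): a dict with "camera_matrix" (3x3 intrinsics, pixels), "R" (3x3) and "t" (3): a world point X has camera coordinates R X + t. Camera axes: x right, y down, z forward; pixel columns grow to the right and rows downward; lengths in m; the calibration is good to about 2 mm. A picture is of the moment at which its call begins: read the wrist's pose just before it. calibration takes no time and is no camera call; for the wrist camera it gives the pose at the moment of the call.
- bot.close_job(): hands the job in, once; it reports no verdict.
Trained networks look in the newest picture that a camera, given by its name, has taken for a name from the list of things; names that differ only in an ending like _2 or _b are one class to them, and where a whole thing is asked for, a point or a joint stands for the part that bears it (a point fixed in the world has none). Each returns a list of dicts, best first, with "confidence" (0 to 1); they miss things now and then, are a little off and sometimes report something else, mostly with a low value. They report only what shows in the picture. A call takes as long as a camera call.
- optics.spot_in(target, camera): "at" ([x, y, z] in m, in the coordinates of the camera as it stood for that picture, good to about 4 mm: the middle of the surface that is visible of it).
- optics.outline_of(target, camera): "pixels" (384x512 bool, what is visible of it).
The state is a dict: "time": time; "joint_pos": joint angles; "joint_vel": joint speeds; "tau": joint torques, N m; "position": TCP position; "ee_rot": TCP orientation; "force": force on the tool from outside, world axes, zero at the start; "moment": the same for the moment, N m; "opening": opening from 0.0 (shut) to 1.0 (fully open).
Only numpy, scipy, OpenCV 4.12 (cv2) and the standard library are available. Lean on these libraries where they do the work, as an engineer would, in place of code of your own. Each camera call takes 0.05 s, during which the arm holds its last target.

## Task

Tip the hinged loading tray up by its ball knob so that all five stones go into the tumbler's tub, and let the tray back down level. Then pick up the tub's lid by its grip, carry it over the file rack without anything touching the rack, and finish while holding it still in the gripper, level and squared up over the tub with its underside about 15 mm above the rim and touching nothing, so that the seal can be checked. Spill no stone on the bench and leave the jar, the cup and the hammer where they are.

Things in the scene. Friction and masses are not known exactly. Their poses are not given: they have to be found in the camera images.
- tumbler: Stone tumbler fixed to the bench, on either side of the rack: grey base 150 x 130 mm, 22 mm high, and on it an open grey tub, 126 (x) by 106 mm (y) outside, 110 x 90 mm inside, inner floor 35 mm and rim 105 mm above the bench. Origin: underside centre, below the tub's centre. x points away from the loading tray, which is on the -x side, turned roughly to the robot; z up.
- tub_rim (a point): Centre of the tub's mouth at rim height, 105 mm above the bench; axes as the tumbler's.
- tray_hinge (a point): Middle of the tray's hinge line, on top of the tub's -x wall (63 mm from the tub's centre, 100.5 mm above the bench); axes as the tumbler's. The hinge line runs along y. The aluminium tray is 84 mm wide with 30 mm walls, their top 129 mm above the bench when down. Its lip bridges the tub wall between low cheeks 1 mm above the rim.
- tray (a joint): Angle of the loading tray (220 g) in rad: 0 = down and level on its stop, growing as the knob end is lifted, stop at 1.3. It swings freely and falls back to 0 when let go from any angle. Raised slowly, it is empty before 1.15.
- tray_knob (a point): Centre of the black ball knob, 24 mm in diameter, on an 8 mm stem at the tray's end; 137 mm from the hinge line, and 14 mm above it with the tray down (114.5 mm above the bench); moves with the tray. Axes are the tray's: x to the tub, y along the hinge. It turns easily between fingers closing along y. The tray's end wall is 27 mm from its centre.
- stone0: One of five tumbled stones, a rounded pebble 21 to 23 mm across and 16 to 18 mm thick, 13 g, lying in the tray at the start. Origin at its centre.
- stone1: One of five tumbled stones, a rounded pebble 21 to 23 mm across and 16 to 18 mm thick, 13 g, lying in the tray at the start. Origin at its centre.
- stone2: One of five tumbled stones, a rounded pebble 21 to 23 mm across and 16 to 18 mm thick, 13 g, lying in the tray at the start. Origin at its centre.
- stone3: One of five tumbled stones, a rounded pebble 21 to 23 mm across and 16 to 18 mm thick, 13 g, lying in the tray at the start. Origin at its centre.
- stone4: One of five tumbled stones, a rounded pebble 21 to 23 mm across and 16 to 18 mm thick, 13 g, lying in the tray at the start. Origin at its centre.
- lid: The tub's lid, lying on a 3 mm rubber mat: grey plastic plate 122 (x) by 102 mm (y), 6 mm thick, 175 to 350 g in all, with an upright wooden grip in the middle, 56 mm along x, 14 mm thick (y), its top 38 mm above the lid's underside. Origin: centre of the underside; z up. It fits the tub either way round, its x along the tumbler's x.
- rack: Low wooden file rack fixed between tumbler and lid, 320 mm (x) by 44 mm (y), its file handles reaching 140 mm above the bench. Origin: underside centre. To be passed over, not touched.
- jar: Bystander: amber glass jar 56 mm in diameter, 75 mm tall, beyond the work; origin at its underside centre. Leave alone.
- cup: Bystander: small brass cup 50 mm in diameter, 60 mm tall, on the right side of the bench; origin at its underside centre. Leave alone.
- hammer: Bystander: hammer lying on the left side of the bench, roughly along x; origin near its middle, on the bench. Leave alone.

How it is judged:
On the way, in this order (a step that is already met when the one before it is completed fails the run):
1. all five stones are in the tub (x of stone0 in the frame of tumbler between -0.06 and 0.06 m and y of stone0 in the frame of tumbler between -0.05 and 0.05 m and z of stone0 in the frame of tumbler between 0.03 and 0.09 m and x of stone1 in the frame of tumbler between -0.06 and 0.06 m and y of stone1 in the frame of tumbler between -0.05 and 0.05 m and z of stone1 in the frame of tumbler between 0.03 and 0.09 m and x of stone2 in the frame of tumbler between -0.06 and 0.06 m and y of stone2 in the frame of tumbler between -0.05 and 0.05 m and z of stone2 in the frame of tumbler between 0.03 and 0.09 m and x of stone3 in the frame of tumbler between -0.06 and 0.06 m and y of stone3 in the frame of tumbler between -0.05 and 0.05 m and z of stone3 in the frame of tumbler between 0.03 and 0.09 m and x of stone4 in the frame of tumbler between -0.06 and 0.06 m and y of stone4 in the frame of tumbler between -0.05 and 0.05 m and z of stone4 in the frame of tumbler between 0.03 and 0.09 m), for 0.2 s.
2. the tray is back down (value of joint tray below 0.08 rad), for 0.2 s.
3. the lid passes above the rack (height (world z) of lid above 0.14 m and y of lid in the frame of rack between -0.04 and 0.04 m and x of lid in the frame of rack between -0.25 and 0.25 m), for 0.02 s.
At the end, for the whole second after the job is handed in: All five stones lie in the tub, the tray is down (below 0.08 rad), and the lid is held still in the fingers over the tub: underside 5 to 27 mm above the rim, centred within 10 mm, squared within 0.12 rad (either way round), tilted less than 0.1 rad, and not touching the tumbler or its tray (all of step 1 and value of joint tray below 0.08 rad and z of lid in the frame of tub_rim between 0.005 and 0.027 m and horizontal distance between lid and tub_rim below 0.01 m and angle between the x axis of lid and the x axis of tumbler, either way round below 0.12 rad and angle between lid's own z axis and vertical below 0.1 rad and linear speed of lid below 0.02 m/s and contact force between lid and tumbler below 0.1 N and contact force between lid and the fingers above 1 N); the arm keeps its last pose, push and grip.
It fails at once if the rack is touched (contact force between rack and the arm above 1 N or contact force between rack and the fingers above 1 N or contact force between rack and lid above 1 N).
It fails at once if a stone is spilt on the bench (height (world z) of any of stone0, stone1, stone2, stone3, stone4 below 0.025 m).
It fails at once if the jar, cup or hammer is disturbed (distance of any of jar, cup, hammer from where it was at the start of the episode above 0.03 m).
It also fails if it takes over 70 s, if anything falls off the work surface, if the arm or the gripper's body presses on something with over 40 N, if the wrist force passes 120 N, or if a joint passes its speed limit or range.

## Working session

There is one attempt and no reset: what is moved stays moved. The work goes in short steps, Python scripts to look and compute and a shell command to move; the robot and the scene stay as the last step left them, time stands still between calls to the robot, and variables do not carry over. Pictures are saved under pics/ and viewed, and the job is handed in when it is done.

```bash
ls; mkdir -p pics
cat > h.py <<'E'
import numpy as np, cv2
from workcell import bot, optics
def snap(n,fn):
    im,d=optics.get_image(n); cv2.imwrite('pics/'+fn,cv2.cvtColor(im,cv2.COLOR_RGB2BGR)); return im,d
def world(n,d,mask=None,cal=None):
    c=cal or optics.calibration(n); K=np.array(c["camera_matrix"]);R=np.array(c["R"]);t=np.array(c["t"])
    v,u=np.mgrid[0:d.shape[0],0:d.shape[1]]
    P=np.stack([(u-K[0,2])/K[0,0]*d,(v-K[1,2])/K[1,1]*d,d],-1)
    return (P-t)@R
def c2w(n,p,cal=None):
    c=cal or optics.calibration(n); return (np.array(p)-np.array(c["t"]))@np.array(c["R"])
E
python3 - <<'E'
from h import *
s=bot.observe()
print({k:np.round(v,3).tolist() for k,v in s.items()})
for n in ['side','top']:
    im,d=snap(n,n+'0.png'); np.save(n+'_d.npy',d)
    for t in ['tumbler','tray_knob','tray','lid','rack','jar','cup','hammer','stone0']:
        for r in optics.spot_in(t,n)[:5 if t=='stone0' else 1]: print(n,t,np.round(c2w(n,r['at']),3),round(r['confidence'],2))
E
```

```text
pics
{'time': 0.0, 'joint_pos': [-1.203, 0.418, -0.01, 1.614, 0.005, 1.111, -0.053], 'joint_vel': [-0.0, 0.001, 0.001, 0.001, -0.001, 0.0, 0.001], 'tau': [0.001, -86.442, 0.679, -43.492, 0.019, 0.007, -0.0], 'position': [0.248, 0.573, 0.231], 'ee_rot': [0.836, 0.549, -0.001, 0.0], 'force': [0.461, 0.297, 0.328], 'moment': [-0.027, 0.009, -0.047], 'opening': 1.002}
side tumbler [0.573 0.217 0.077] 0.59
side tray_knob [0.506 0.194 0.104] 0.73
side tray [0.502 0.194 0.101] 0.6
side lid [ 0.561 -0.254  0.008] 0.9
side rack [0.562 0.01  0.089] 0.66
side jar [ 0.783 -0.027  0.047] 0.91
side cup [0.493 0.187 0.113] 0.69
side hammer [0.604 0.483 0.022] 0.74
side stone0 [0.463 0.18  0.118] 0.47
side stone0 [0.461 0.201 0.115] 0.37
side stone0 [0.491 0.187 0.116] 0.36
top tumbler [0.573 0.194 0.101] 0.8
top tray_knob [0.581 0.193 0.1  ] 0.71
top tray [0.506 0.199 0.101] 0.59
top lid [ 0.561 -0.258  0.008] 0.81
top rack [0.559 0.005 0.1  ] 0.94
top jar [ 0.774 -0.037  0.077] 0.55
top cup [ 0.562 -0.438  0.035] 0.82
top hammer [0.603 0.478 0.025] 0.95
top stone0 [0.461 0.195 0.113] 0.58
top stone0 [0.464 0.219 0.119] 0.56
top stone0 [0.46  0.174 0.116] 0.38
```

View pics/top0.png

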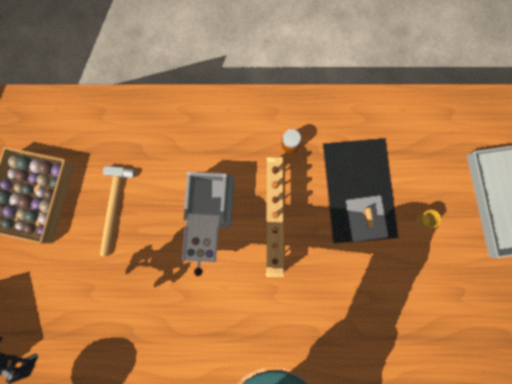

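View pics/side0.png

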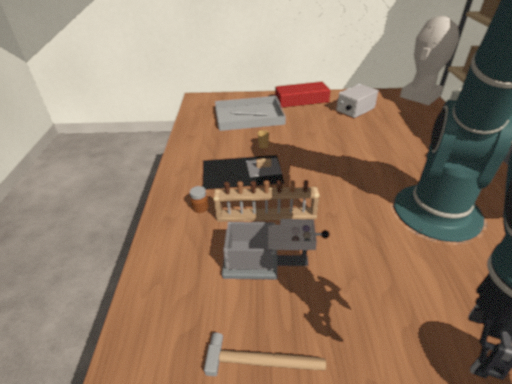

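The top picture shows the tub at about (208,195), the tray with five stones below it, the knob at (198,271), the rack at (275,215) and the lid at (366,215). Next I measure the knob, tub and lid from depth.

Run:
```python
from h import *
d=np.load('top_d.npy');W=world('top',d);im=cv2.imread('pics/top0.png')
print(optics.calibration('top')['camera_matrix'][0])
for (u0,u1,v0,v1) in [(192,205,264,278)]:
    for v in range(v0,v1,1): print(v,[f"{W[v,u,0]:.3f},{W[v,u,1]:.3f},{W[v,u,2]:.3f}" for u in range(u0,u1,2)])
def rect(m,nm):
    p=W[m][:,:2]; (c,s,a)=cv2.minAreaRect((p*1000).astype(np.float32)); print(nm,m.sum(),np.round(c,1),np.round(s,1),round(a,2),'meanz',W[m][:,2].mean().round(4))
z=W[...,2]
reg=np.zeros(z.shape,bool); reg[160:290,175:245]=1
rect(reg&(z>.095)&(z<.15)&(W[...,0]>.36),'tub+tray')
rect(reg&(z>.012)&(z<.15),'base all')
reg[:]=0; reg[140:280,258:295]=1
rect(reg&(z>.03),'rack'); print('rack max z',z[reg].max())
reg[:]=0; reg[140:250,320:400]=1
rect(reg&(z>.0062)&(z<.06)&(im.max(-1)>80),'lid'); 
rect(reg&(z>.025)&(z<.06),'grip'); rect(reg&(im.max(-1)<70),'mat')
print('lidtop z',np.median(z[reg&(im.max(-1)>80)&(z<.02)&(z>.004)]))
m=reg&(im[...,2].astype(int)-im[...,0]>40)&(z>.012);rect(m,'grip col')
for v in range(204,230,3): print(v,[f"{z[v,u]:.3f}" for u in range(344,394,4)])
cv2.imwrite('pics/crop0.png',cv2.resize(im[150:290,170:400],None,fx=3.4,fy=3.4,interpolation=cv2.INTER_CUBIC))
```

```text
[383.70123287   0.         264.85846982]
264 ['0.426,0.240,0.001', '0.426,0.235,-0.003', '0.426,0.228,0.003', '0.432,0.200,0.118', '0.426,0.217,-0.000', '0.426,0.211,0.001', '0.426,0.206,-0.003']
265 ['0.423,0.240,0.000', '0.423,0.234,0.002', '0.423,0.230,-0.007', '0.429,0.200,0.118', '0.423,0.217,-0.001', '0.423,0.212,-0.001', '0.423,0.206,-0.003']
266 ['0.420,0.240,0.001', '0.420,0.235,-0.002', '0.420,0.229,-0.002', '0.426,0.200,0.117', '0.420,0.217,0.003', '0.420,0.211,-0.001', '0.421,0.205,0.002']
267 ['0.417,0.241,-0.002', '0.417,0.234,0.002', '0.417,0.229,-0.002', '0.424,0.200,0.119', '0.417,0.217,-0.001', '0.417,0.211,-0.001', '0.418,0.205,0.000']
268 ['0.414,0.241,-0.002', '0.414,0.235,-0.002', '0.422,0.204,0.123', '0.422,0.199,0.121', '0.422,0.194,0.121', '0.415,0.210,0.004', '0.415,0.205,0.002']
269 ['0.412,0.240,0.001', '0.419,0.211,0.117', '0.419,0.203,0.127', '0.419,0.199,0.123', '0.419,0.194,0.122', '0.412,0.211,0.003', '0.412,0.205,0.000']
270 ['0.409,0.240,-0.002', '0.416,0.210,0.121', '0.417,0.204,0.126', '0.417,0.199,0.124', '0.416,0.195,0.118', '0.416,0.191,0.112',
[... 1968 characters left out ...]
.005', '0.012', '0.024', '0.039', '0.007', '0.010', '0.011', '0.001', '0.000', '0.005']
216 ['0.003', '0.010', '0.008', '0.003', '0.012', '0.013', '0.040', '0.007', '0.009', '0.009', '0.005', '0.004', '0.002']
219 ['0.001', '-0.002', '0.010', '0.011', '0.009', '0.007', '0.040', '0.013', '0.010', '0.008', '0.007', '0.005', '1.125']
222 ['0.005', '0.003', '0.004', '0.007', '0.011', '0.008', '0.040', '0.041', '0.008', '0.008', '0.011', '-0.001', '-0.002']
225 ['0.002', '0.004', '0.013', '0.008', '0.012', '0.005', '0.038', '0.039', '0.009', '0.010', '0.011', '0.002', '0.003']
228 ['0.001', '0.002', '0.009', '0.009', '0.007', '0.011', '0.005', '0.010', '0.011', '0.011', '0.011', '0.005', '0.003']
```

View pics/crop0.png

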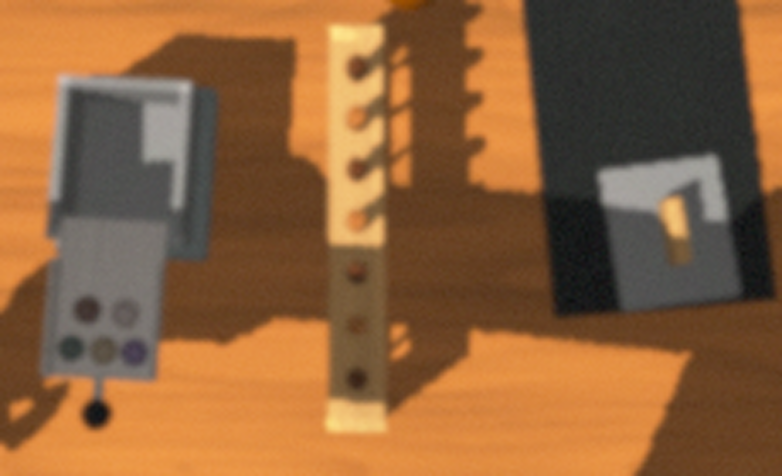

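```bash
python3 -m handwheel '[[[0.016,-0.037,0.002],0.036,1],[[0.016,-0.037,0.002],0.036,1],[[0.016,-0.037,0.002],0.036,1],[[0.016,-0.037,0.002],0.036,1],[[0.016,-0.037,0.002],0.036,1],[[0.016,-0.037,0.002],0.036,1],[[0.016,-0.037,0.002],0.036,1],[[0.016,-0.037,0.002],0.036,1],[[0.016,-0.037,0.002],0.036,1],[[0.016,-0.037,0.002],0.036,1]]' 40
python3 - <<'E'
from h import *
s=bot.observe(); print(np.round(s['position'],4),np.round(s['ee_rot'],4),np.round(s['joint_pos'],2))
cal=optics.calibration('wrist'); print('cam pos',np.round(-np.array(cal['R']).T@np.array(cal['t']),3))
im,d=snap('wrist','w1.png'); np.savez('w1.npz',d=d,**{k:np.array(v) for k,v in cal.items() if k in('R','t','camera_matrix')})
for r in optics.spot_in('tray_knob','wrist')[:2]: print(np.round(c2w('wrist',r['at'],cal),4),r['confidence'])
E
```

```text
time: 2.0
position: [0.4089, 0.2019, 0.2516]
ee_rot: [0.724, 0.69, 0.0, 0.0]
force: [0.6, -0.2, 0.2]
opening: 0.998
[0.4089 0.2019 0.2516] [7.236e-01 6.902e-01 3.000e-04 0.000e+00] [-0.69  0.09  0.17  2.   -0.02  1.06  1.02]
cam pos [0.334 0.206 0.394]
[0.4958 0.1963 0.0993] 0.67
[0.4623 0.0023 0.0995] 0.48
```

View pics/w1.png

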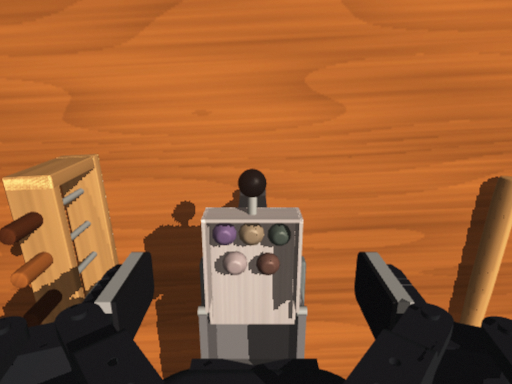

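The wrist view shows the knob at (252,184) centred between the fingers, with the tray below it and the five stones in it. I'll fit the knob and the tray walls from its depth.

Run:
```python
from h import *
z=np.load('w1.npz');cal={k:z[k] for k in('R','t','camera_matrix')};d=z['d'];W=world('wrist',d,cal=cal)
from scipy.optimize import least_squares
v,u=np.mgrid[0:384,0:512]
m=(np.hypot(u-252,v-184)<12)&(W[...,2]>.09)&(W[...,2]<.14)
P=W[m]; r=least_squares(lambda c:np.linalg.norm(P-c,axis=1)-.012,P.mean(0)-[0,0,.008]); print('knob',m.sum(),r.x.round(4),np.abs(r.fun).mean())
# tray wall tops
m=(W[...,2]>.124)&(W[...,2]<.135)&(u>190)&(u<312)&(v>200)&(v<330)
P=W[m]; print(m.sum(),P.min(0).round(4),P.max(0).round(4))
(c,s,a)=cv2.minAreaRect((P[:,:2]*1000).astype(np.float32));print(c,s,a)
for x0 in np.arange(.44,.54,.012):
    q=P[abs(P[:,0]-x0)<.006]
    if len(q)>6: print(x0.round(3),np.percentile(q[:,1],[3,97]).round(4),q[:,1].mean().round(4),q[:,2].mean().round(4))
```

```text
knob 434 [0.4126 0.2005 0.1144] 0.00045485896017608316
1384 [0.4373 0.1533 0.124 ] [0.5316 0.241  0.1314]
(484.20513916015625, 197.1116180419922) (84.2065200805664, 90.98283386230469) 87.35731506347656
0.44 [0.1584 0.239 ] 0.198 0.1282
0.452 [0.1569 0.2407] 0.1997 0.1284
0.464 [0.1561 0.2399] 0.1978 0.1287
0.476 [0.1558 0.239 ] 0.1987 0.1285
0.488 [0.1552 0.2389] 0.1956 0.1284
0.5 [0.1547 0.2379] 0.1976 0.1287
0.512 [0.1541 0.2378] 0.1943 0.1284
0.524 [0.1534 0.2368] 0.1997 0.1287
0.536 [0.2341 0.2367] 0.2355 0.1291
```

```bash
python3 -m handwheel '[[[0.0037,-0.0014,-0.02],0,0.3],[[0,0,-0.022],0,0.3],[[0,0,-0.022],0,0.3],[[0,0,-0.022],0,0.3],[[0,0,-0.022],0,0.3],[[0,0,-0.019],0,0.3],[[0,0,-0.015],0,0.3],[[0,0,-0.01],0,0.3],[[0,0,-0.005],0,0.3],[[0,0,0],0,0.3]]' 40
python3 -c "
from h import *
snap('wrist','w2.png')"
```

```text
time: 3.1
position: [0.412, 0.2021, 0.0941]
ee_rot: [0.724, 0.69, -0.0, -0.0]
force: [-0.2, -0.9, 0.0]
opening: 0.65
```

View pics/w2.png

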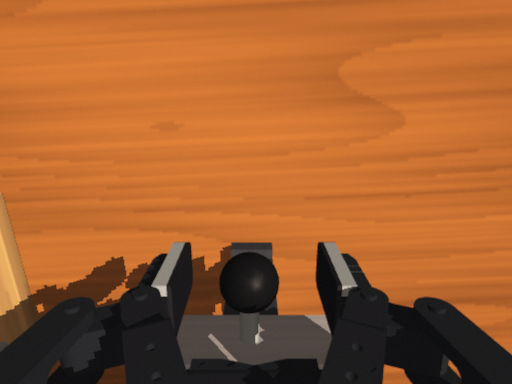

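The knob is between the pads at (249,282), about 1.5 mm off centre in y. I'll correct that and close.

```bash
python3 -m handwheel '[[[0.0005,-0.0015,0],0,0.3],[[0,0,0],0,0],[[0,0,0],0,-1],[[0,0,0],0,-1],[[0,0,0],0,-1],[[0,0,0],0,-1],[[0,0,0],0,-1],[[0,0,0],0,-1],[[0,0,0],0,-1],[[0,0,0],0,-1]]' 40
python3 - <<'E'
from h import *
s=bot.observe(); p=s['position']; print(np.round(p,4),np.round(s['force'],2),np.round(s['joint_pos'],2),s['opening'])
th=np.linspace(0,1.16,59); x=-137*np.cos(th)+14*np.sin(th); z=137*np.sin(th)+14*np.cos(th)
for k in range(0,58,2): print(k,th[k+2].round(3), 'dx %.2f dz %.2f'%((x[k+2]-x[k])/2,(z[k+2]-z[k])/2), 'tot',(x[k+2]+137).round(1),(z[k+2]-14).round(1))
E
```

```text
time: 4.15
position: [0.4128, 0.2002, 0.0947]
ee_rot: [0.724, 0.689, -0.0, 0.0]
force: [-2.6, -4.7, 9.7]
opening: 0.251
[0.4128 0.2002 0.0947] [-2.6  -4.71  9.75] [-0.66  0.32  0.16  2.13 -0.08  0.69  1.08] 0.2507954619991592
0 0.04 dx 0.33 dz 2.73 tot 0.7 5.5
2 0.08 dx 0.44 dz 2.72 tot 1.6 10.9
4 0.12 dx 0.55 dz 2.70 tot 2.7 16.3
6 0.16 dx 0.66 dz 2.67 tot 4.0 21.6
8 0.2 dx 0.77 dz 2.65 tot 5.5 26.9
10 0.24 dx 0.87 dz 2.61 tot 7.3 32.2
12 0.28 dx 0.97 dz 2.58 tot 9.2 37.3
14 0.32 dx 1.08 dz 2.53 tot 11.4 42.4
16 0.36 dx 1.18 dz 2.49 tot 13.7 47.4
18 0.4 dx 1.28 dz 2.44 tot 16.3 52.2
20 0.44 dx 1.37 dz 2.39 tot 19.0 57.0
22 0.48 dx 1.47 dz 2.33 tot 21.9 61.7
24 0.52 dx 1.56 dz 2.27 tot 25.1 66.2
26 0.56 dx 1.65 dz 2.21 tot 28.4 70.6
28 0.6 dx 1.74 dz 2.14 tot 31.8 74.9
30 0.64 dx 1.82 dz 2.07 tot 35.5 79.0
32 0.68 dx 1.90 dz 1.99 tot 39.3 83.0
34 0.72 dx 1.98 dz 1.92 tot 43.2 86.9
36 0.76 dx 2.05 dz 1.83 tot 47.3 90.5
38 0.8 dx 2.13 dz 1.75 tot 51.6 94.0
40 0.84 dx 2.19 dz 1.66 tot 56.0 97.4
42 0.88 dx 2.26 dz 1.58 tot 60.5 100.5
44 0.92 dx 2.32 dz 1.48 tot 65.1 103.5
46 0.96 dx 2.38 dz 1.39 tot 69.9 106.3
48 1.0 dx 2.43 dz 1.29 tot 74.8 108.8
50 1.04 dx 2.48 dz 1.20 tot 79.7 111.2
52 1.08 dx 2.53 dz 1.10 tot 84.8 113.4
54 1.12 dx 2.57 dz 0.99 tot 89.9 115.4
56 1.16 dx 2.61 dz 0.89 tot 95.1 117.2
```

```bash
python3 -m handwheel '[[[0.0003,0,0.0027],0,-1],[[0.0003,0,0.0027],0,-1],[[0.0004,0,0.0027],0,-1],[[0.0005,0,0.0027],0,-1],[[0.0005,0,0.0027],0,-1],[[0.0006,-0.0001,0.0027],0,-1],[[0.0006,0,0.0027],0,-1],[[0.0007,0,0.0027],0,-1],[[0.0008,0,0.0026],0,-1],[[0.0008,-0.0001,0.0027],0,-1]]' 40
python3 -c "
from h import *
snap('side','s3.png');snap('wrist','w3.png')"
```

```text
time: 5.15
position: [0.4179, 0.1999, 0.1212]
ee_rot: [0.724, 0.69, -0.001, 0.0]
force: [0.4, -5.1, -2.6]
opening: 0.256
```

View pics/s3.png

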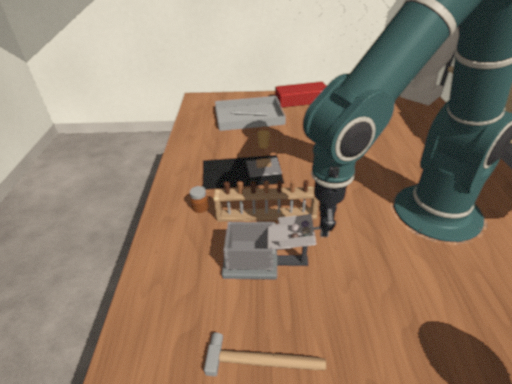

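View pics/w3.png

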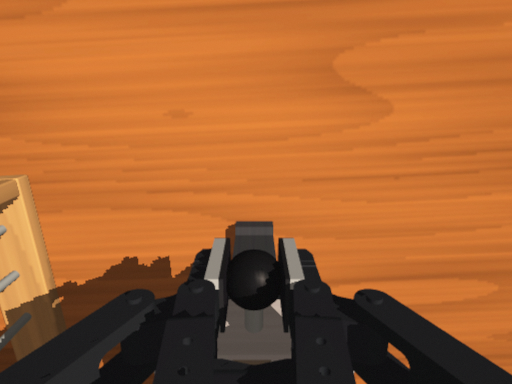

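The side view shows the tray lifted at (292,233), and in the wrist view the knob at (253,279) is firmly in the pads. I'll continue along the arc.

```bash
python3 -m handwheel '[[[0.0009,0,0.0026],0,-1],[[0.0009,-0.0001,0.0026],0,-1],[[0.001,0,0.0026],0,-1],[[0.001,-0.0001,0.0026],0,-1],[[0.0011,0,0.0025],0,-1],[[0.0011,-0.0001,0.0025],0,-1],[[0.0012,0,0.0025],0,-1],[[0.0012,-0.0001,0.0025],0,-1],[[0.0013,-0.0001,0.0024],0,-1],[[0.0013,0,0.0024],0,-1]]' 40
python3 -m handwheel '[[[0.0014,0,0.0024],0,-1],[[0.0014,-0.0001,0.0024],0,-1],[[0.0015,0,0.0023],0,-1],[[0.0015,-0.0001,0.0023],0,-1],[[0.0016,-0.0001,0.0023],0,-1],[[0.0016,-0.0001,0.0023],0,-1],[[0.0016,-0.0001,0.0022],0,-1],[[0.0017,-0.0001,0.0022],0,-1],[[0.0017,-0.0001,0.0021],0,-1],[[0.0017,-0.0001,0.0021],0,-1]]' 40
python3 -c "
from h import *
snap('side','s4.png');snap('top','t4.png')"
```

```text
time: 6.25
position: [0.4288, 0.1994, 0.1463]
ee_rot: [0.724, 0.69, -0.001, -0.0]
force: [-0.6, -5.8, -3.7]
opening: 0.252
time: 7.25
position: [0.4446, 0.1986, 0.1689]
ee_rot: [0.724, 0.69, -0.0, 0.0]
force: [1.3, -4.8, -3.6]
opening: 0.254
```

View pics/s4.png

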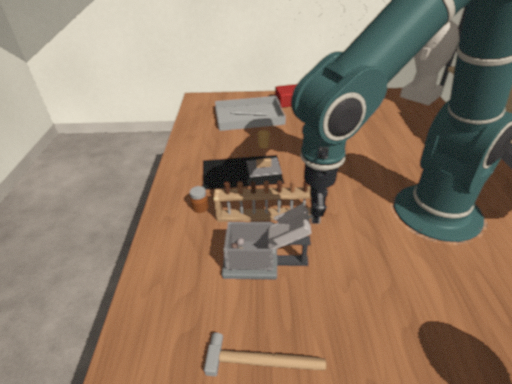

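The tray is at about 0.6 rad and a stone has already gone into the tub, at (240,242). I'll keep raising it slowly.

```bash
python3 -m handwheel '[[[0.0018,-0.0001,0.0021],0,-1],[[0.0018,-0.0001,0.002],0,-1],[[0.0019,-0.0001,0.002],0,-1],[[0.0019,-0.0001,0.002],0,-1],[[0.002,-0.0001,0.0019],0,-1],[[0.002,-0.0001,0.0019],0,-1],[[0.002,-0.0001,0.0018],0,-1],[[0.0021,-0.0001,0.0018],0,-1],[[0.0021,-0.0001,0.0018],0,-1],[[0.0021,-0.0001,0.0017],0,-1]]' 40
python3 -m handwheel '[[[0.0022,-0.0001,0.0017],0,-1],[[0.0022,-0.0001,0.0016],0,-1],[[0.0022,-0.0001,0.0016],0,-1],[[0.0023,-0.0001,0.0016],0,-1],[[0.0023,-0.0001,0.0015],0,-1],[[0.0023,-0.0001,0.0015],0,-1],[[0.0024,-0.0001,0.0014],0,-1],[[0.0024,-0.0001,0.0014],0,-1],[[0.0024,-0.0001,0.0013],0,-1],[[0.0024,-0.0001,0.0013],0,-1]]' 40
python3 -c "
from h import *
snap('side','s5.png')"
```

```text
time: 8.35
position: [0.4644, 0.1977, 0.188]
ee_rot: [0.724, 0.69, -0.0, 0.0]
force: [1.1, -4.4, -3.9]
opening: 0.249
time: 9.35
position: [0.4874, 0.1966, 0.2029]
ee_rot: [0.724, 0.69, -0.001, -0.0]
force: [-2.8, -6.5, -0.6]
opening: 0.257
```

View pics/s5.png

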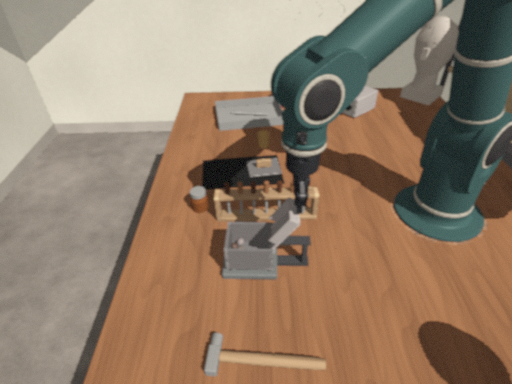

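```bash
python3 -m handwheel '[[[0.0025,-0.0001,0.0012],0,-1],[[0.0025,-0.0001,0.0012],0,-1],[[0.0025,-0.0001,0.0011],0,-1],[[0.0025,-0.0001,0.0011],0,-1],[[0.0026,-0.0001,0.001],0,-1],[[0.0026,-0.0001,0.001],0,-1],[[0.0026,-0.0001,0.0009],0,-1],[[0.0026,-0.0001,0.0009],0,-1],[[0,0,0],0,-1],[[0,0,0],0,-1]]' 40
python3 - <<'E'
from h import *
im,d=snap('side','s6.png'); cv2.imwrite('pics/s6c.png',cv2.resize(cv2.cvtColor(im,cv2.COLOR_RGB2BGR)[180:300,190:350],None,fx=4,fy=4,interpolation=cv2.INTER_CUBIC))
for r in optics.spot_in('stone0','side'): print(np.round(c2w('side',r['at']),3),r['confidence'])
im,d=snap('wrist','w6.png')
im,d=snap('top','t6.png'); cv2.imwrite('pics/t6c.png',cv2.resize(cv2.cvtColor(im,cv2.COLOR_RGB2BGR)[150:290,160:320],None,fx=4,fy=4,interpolation=cv2.INTER_CUBIC))
for r in optics.spot_in('stone0','top'): print(np.round(c2w('top',r['at']),3),r['confidence'])
E
```

```text
time: 10.4
position: [0.5079, 0.1956, 0.2111]
ee_rot: [0.724, 0.689, -0.001, 0.0]
force: [-0.2, -6.4, -3.8]
opening: 0.254
[0.645 0.161 0.05 ] 0.5
[0.634 0.184 0.051] 0.61
[0.59  0.207 0.049] 0.5
[0.657 0.174 0.051] 0.42
[0.657 0.194 0.054] 0.41
```

View pics/s6c.png

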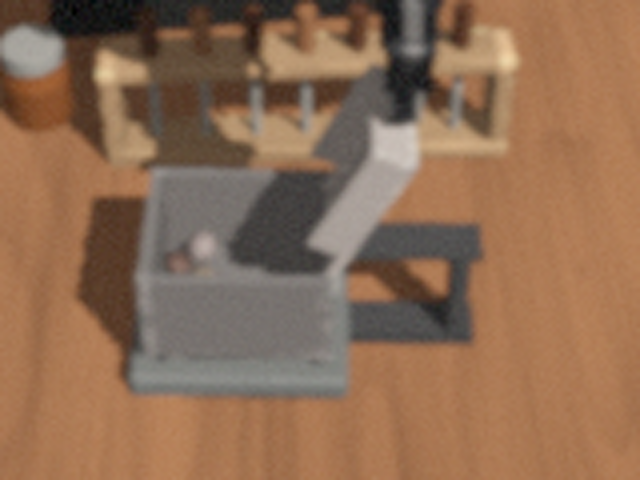

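View pics/t6c.png

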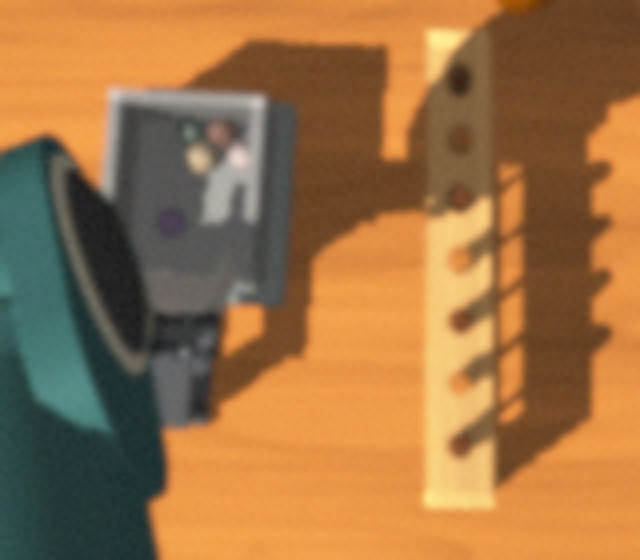

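All five stones are in the tub: the network finds five at z≈0.05, and the top view shows all five colours. Now I lower the tray along the same arc.

```bash
python3 -m handwheel '[[[-0.0052,0.0002,-0.0018],0,-1],[[-0.0051,0.0002,-0.002],0,-1],[[-0.0051,0.0002,-0.0022],0,-1],[[-0.005,0.0002,-0.0024],0,-1],[[-0.0049,0.0002,-0.0026],0,-1],[[-0.0048,0.0002,-0.0028],0,-1],[[-0.0046,0.0002,-0.003],0,-1],[[-0.0045,0.0002,-0.0032],0,-1],[[-0.0044,0.0002,-0.0033],0,-1],[[-0.0043,0.0002,-0.0035],0,-1]]' 40
python3 -m handwheel '[[[-0.0041,0.0002,-0.0037],0,-1],[[-0.004,0.0002,-0.0038],0,-1],[[-0.0038,0.0002,-0.004],0,-1],[[-0.0036,0.0002,-0.0041],0,-1],[[-0.0035,0.0002,-0.0043],0,-1],[[-0.0033,0.0001,-0.0044],0,-1],[[-0.0031,0.0001,-0.0045],0,-1],[[-0.0029,0.0001,-0.0047],0,-1],[[-0.0027,0.0001,-0.0048],0,-1],[[-0.0026,0.0001,-0.0049],0,-1]]' 40
python3 -m handwheel '[[[-0.0024,0.0001,-0.005],0,-1],[[-0.0022,0.0001,-0.0051],0,-1],[[-0.0019,0.0001,-0.0052],0,-1],[[-0.0017,0.0001,-0.0052],0,-1],[[-0.0015,0.0001,-0.0053],0,-1],[[-0.0013,0.0001,-0.0053],0,-1],[[-0.0011,0,-0.0054],0,-1],[[-0.0009,0,-0.0054],0,-1],[[-0.0007,0,-0.0045],0,-1],[[0,0,0],0,-1]]' 40
```

```text
time: 11.65
position: [0.46, 0.1979, 0.1847]
ee_rot: [0.724, 0.69, -0.0, 0.0]
force: [-1.2, -6.4, 2.5]
opening: 0.252
time: 12.65
position: [0.4265, 0.1995, 0.1413]
ee_rot: [0.724, 0.69, -0.0, 0.0]
force: [-0.8, -5.3, 1.0]
opening: 0.252
time: 13.65
position: [0.4135, 0.2002, 0.0957]
ee_rot: [0.724, 0.69, 0.0, 0.0]
force: [-2.7, -8.5, 14.8]
opening: 0.25
```

```bash
python3 -m handwheel '[[[0,0,0],0,0.3],[[0,0,0],0,0.3],[[0,0,0],0,0.3],[[0,0,0.005],0,0.3],[[0,0,0.015],0,0.3],[[0,0,0.025],0,0.3],[[0,0,0.03],0,0.3],[[0,0,0.03],0,0.3],[[0,0,0.03],0,0.3],[[0,0,0.03],0,0.3]]' 40
python3 - <<'E'
from h import *
cal=optics.calibration('wrist'); s=bot.observe(); print(np.round(s['position'],4),np.round(s['joint_pos'],2))
im,d=snap('wrist','w7.png'); W=world('wrist',d,cal=cal); np.savez('w7.npz',W=W,im=im)
im,d=snap('side','s7.png')
for r in optics.spot_in('stone0','side'): print(np.round(c2w('side',r['at']),3),r['confidence'])
E
```

```text
time: 14.65
position: [0.4126, 0.2003, 0.2616]
ee_rot: [0.724, 0.69, 0.0, 0.0]
force: [0.3, 0.1, -0.2]
opening: 0.643
[0.4126 0.2003 0.2616] [-0.69  0.08  0.18  1.98 -0.02  1.08  1.02]
```

View pics/w7.png

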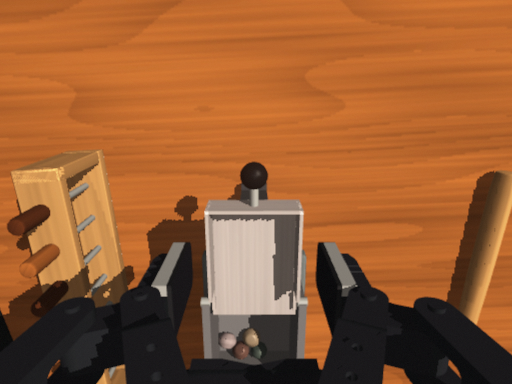

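View pics/s7.png

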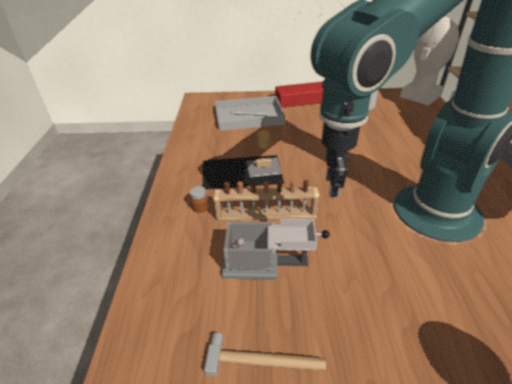

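The tray is empty and level, and the stones lie in the tub at (240,345) in the wrist view. Now over the rack to the lid.

```bash
python3 -m handwheel '[[[0.014,-0.035,0.004],0.012,1],[[0.014,-0.035,0.004],0.012,1],[[0.014,-0.035,0.002],0.012,1],[[0.014,-0.035,0],0.012,1],[[0.014,-0.035,0],0.012,1],[[0.014,-0.035,0],0.012,1],[[0.014,-0.035,0],0.012,1],[[0.014,-0.035,0],0.012,1],[[0.014,-0.035,0],0.012,1],[[0.014,-0.035,0],0.012,1]]' 40
python3 -m handwheel '[[[0.002,-0.035,0],0.012,1],[[0.002,-0.035,0],0.012,1],[[0.002,-0.035,0],0.012,1],[[0.001,-0.008,0],0.012,1],[[0,0,0],0.012,1],[[0,0,0],0,1],[[0,0,0],0,1],[[0,0,0],0,1],[[0,0,0],0,1],[[0,0,0],0,1]]' 40
python3 - <<'E'
from h import *
cal=optics.calibration('wrist'); s=bot.observe(); print(np.round(s['position'],4),np.round(s['joint_pos'],2))
im,d=snap('wrist','w8.png'); W=world('wrist',d,cal=cal); np.savez('w8.npz',W=W,im=im)
o=optics.outline_of('lid','wrist')
for r in o[:2]: print(r['confidence'],r['pixels'].sum())
np.save('lidmask.npy',o[0]['pixels'])
E
```

```text
time: 15.8
position: [0.5529, -0.1509, 0.2689]
ee_rot: [0.681, 0.732, -0.0, -0.0]
force: [0.7, 0.4, 0.5]
opening: 1.0
time: 16.8
position: [0.5599, -0.2622, 0.27]
ee_rot: [0.659, 0.752, 0.0, 0.0]
force: [0.0, -0.0, -0.8]
opening: 1.0
[ 0.5599 -0.2622  0.27  ] [ 0.02  0.4   0.49  1.6  -0.2   1.19  2.26]
0.97 8873
```

View pics/w8.png

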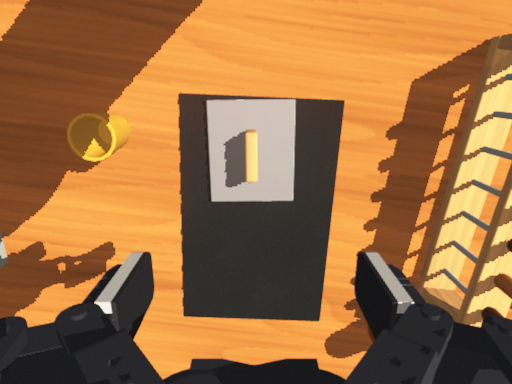

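Run:
```python
from h import *
z=np.load('w8.npz');W=z['W'];im=z['im'].astype(int);m=np.load('lidmask.npy')
def rect(m,nm):
    p=W[m]; (c,s,a)=cv2.minAreaRect((p[:,:2]*1000).astype(np.float32)); print(nm,m.sum(),np.round(c,1),np.round(s,1),round(a,2),'z',np.median(p[:,2]).round(4))
rect(m&(W[...,2]<.02)&(W[...,2]>.0065)&(im.max(-1)>90),'plate')
g=m&(W[...,2]>.036);rect(g,'griptop')
s=2*np.degrees(np.arctan2(.752,.659));print('tool x',s)
```

```text
plate 8054 [ 561.8 -264.9] [121.5 101.4] 8.12 z 0.009
griptop 653 [ 537.8 -268.8] [103.4  13.2] 7.67 z 0.0408
tool x 97.54190145152344
```

The plate fits at 121.5 x 101.4 mm, centre (0.562,-0.265), yaw 8°, which matches the given size, and the tool is already aligned. I'll descend over the grip.

```bash
python3 -m handwheel '[[[0.0015,-0.0022,-0.025],0.006,0],[[0,0,-0.03],0,0],[[0,0,-0.03],0,0],[[0,0,-0.03],0,0],[[0,0,-0.03],0,0],[[0,0,-0.025],0,0],[[0,0,-0.02],0,0],[[0,0,-0.015],0,0],[[0,0,-0.01],0,0],[[0,0,0],0,0]]' 40
python3 - <<'E'
from h import *
s=bot.observe(); print(np.round(s['position'],4),s['opening'])
snap('wrist','w9.png')
E
```

```text
time: 17.9
position: [0.5609, -0.2646, 0.054]
ee_rot: [0.657, 0.754, -0.0, -0.001]
force: [0.5, 0.3, -0.1]
opening: 0.5
[ 0.5609 -0.2646  0.054 ] 0.49993372303412215
```

View pics/w9.png

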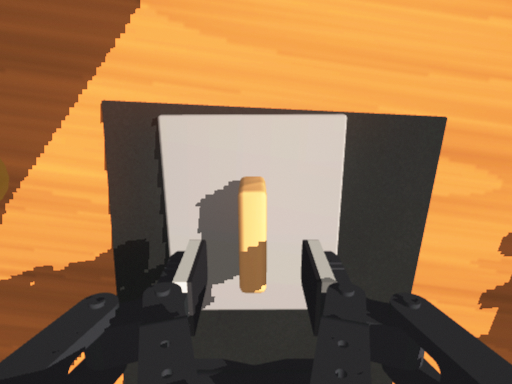

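The grip, at u≈253, is centred between the pads. I'll go down the last 39 mm and close.

```bash
python3 -m handwheel '[[[0,0,-0.012],0,0],[[0,0,-0.012],0,0],[[0,0,-0.008],0,0],[[0,0,-0.005],0,0],[[0,0,-0.002],0,0],[[0,0,0],0,0],[[0,0,0],0,-1],[[0,0,0],0,-1],[[0,0,0],0,-1],[[0,0,0],0,-1]]' 60
python3 -m handwheel '[[[0,0,0],0,-1],[[0,0,0],0,-1],[[0,0,0],0,-1],[[0,0,0.001],0,-1],[[0,0,0.002],0,-1],[[0,0,0.004],0,-1],[[0,0,0.006],0,-1],[[0,0,0.008],0,-1],[[0,0,0.01],0,-1],[[0,0,0.01],0,-1]]' 60
python3 - <<'E'
from h import *
s=bot.observe(); print(np.round(s['position'],4),s['opening'],np.round(s['force'],2),np.round(s['moment'],2))
snap('wrist','w10.png')
E
```

```text
time: 18.95
position: [0.5617, -0.2649, 0.0164]
ee_rot: [0.657, 0.754, 0.0, 0.0]
force: [-0.6, 0.2, 6.3]
opening: 0.148
time: 19.95
position: [0.5614, -0.2649, 0.058]
ee_rot: [0.657, 0.754, 0.0, 0.0]
force: [-1.0, 0.1, -1.5]
opening: 0.147
[ 0.5614 -0.2649  0.058 ] 0.14740936067438642 [-0.97  0.05 -1.53] [ 0.02  0.04 -0.03]
```

View pics/w10.png

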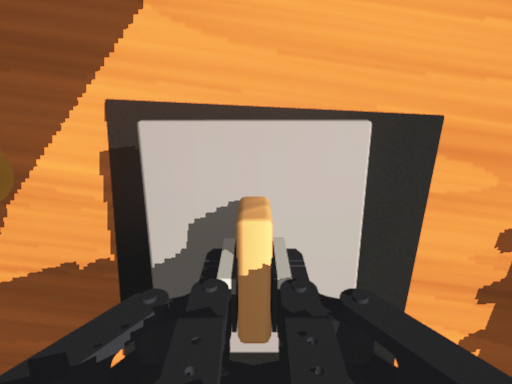

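The lid is lifted, with opening 0.147 (≈12.5 mm) on the 14 mm grip. I'll rise well above the rack.

```bash
python3 -m handwheel '[[[0,0,0.015],0,-1],[[0,0,0.02],0,-1],[[0,0,0.022],0,-1],[[0,0,0.022],0,-1],[[0,0,0.022],0,-1],[[0,0,0.022],0,-1],[[0,0,0.022],0,-1],[[0,0,0.018],0,-1],[[0,0,0.01],0,-1],[[0,0,0],0,-1]]' 60
python3 -m handwheel '[[[0.002,-0.0,0.0],-0.008,-1],[[0.003,0.01,0],-0.008,-1],[[0.003,0.018,0],-0.008,-1],[[0.003,0.025,0],-0.008,-1],[[0.003,0.025,0],-0.008,-1],[[0.003,0.025,0],-0.008,-1],[[0.003,0.025,0],-0.008,-1],[[0.003,0.025,0],-0.008,-1],[[0.003,0.025,0],-0.008,-1],[[0.003,0.025,0],-0.008,-1]]' 60
python3 - <<'E'
from h import *
s=bot.observe(); print(np.round(s['position'],4),s['opening'],np.round(s['force'],2),np.round(s['moment'],2),np.round(s['joint_pos'],2))
snap('side','s11.png')
E
```

```text
time: 21.0
position: [0.5617, -0.265, 0.2313]
ee_rot: [0.657, 0.754, 0.0, 0.001]
force: [-0.3, -0.2, -2.8]
opening: 0.152
time: 22.0
position: [0.5901, -0.0598, 0.229]
ee_rot: [0.687, 0.727, -0.0, -0.0]
force: [0.6, -0.7, -2.8]
opening: 0.15
[ 0.5901 -0.0598  0.229 ] 0.1503262424259202 [ 0.64 -0.74 -2.81] [-0.03 -0.01 -0.04] [-0.3   0.39  0.45  1.71 -0.19  1.09  1.84]
```

View pics/s11.png

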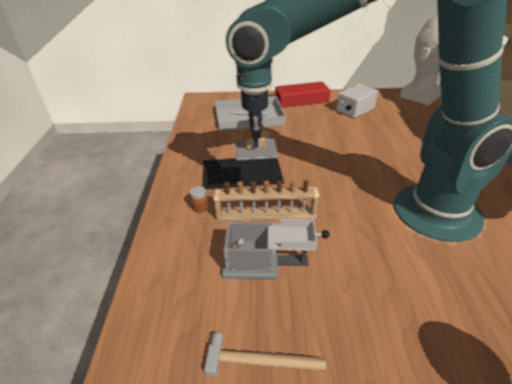

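```bash
python3 -m handwheel '[[[0.0025,0.027,0],-0.011,-1],[[0.0025,0.028,0],-0.011,-1],[[0.0025,0.028,0],-0.011,-1],[[0.0025,0.028,0],-0.011,-1],[[0.0025,0.028,0],-0.011,-1],[[0.0025,0.028,0],-0.011,-1],[[0.0025,0.028,0],-0.011,-1],[[0.0025,0.025,0],-0.011,-1],[[0.0015,0.02,0],-0.011,-1],[[0,0.008,0],-0.005,-1]]' 60
python3 -m handwheel '[[[0,0,0],0,-1],[[0,0,0],0,-1],[[0,0,-0.005],0,-1],[[0,0,-0.01],0,-1],[[0,0,-0.01],0,-1],[[0,0,-0.01],0,-1],[[0,0,-0.005],0,-1],[[0,0,0],0,-1],[[0,0,0],0,-1],[[0,0,0],0,-1]]' 60
python3 - <<'E'
from h import *
s=bot.observe(); print(np.round(s['position'],4),np.round(s['ee_rot'],4),s['opening'],np.round(s['force'],2))
q=s['ee_rot']; print('toolx',np.degrees(2*np.arctan2(q[1],q[0])))
snap('side','s12.png')
cal=optics.calibration('wrist');im,d=snap('wrist','w12.png');np.savez('w12.npz',W=world('wrist',d,cal=cal),im=im)
im,d=snap('top','t12.png');np.savez('t12.npz',W=world('top',d),im=im)
E
```

```text
time: 23.05
position: [0.611, 0.1891, 0.2287]
ee_rot: [0.723, 0.691, -0.001, -0.001]
force: [-0.5, 0.6, -2.5]
opening: 0.149
time: 24.05
position: [0.6121, 0.1862, 0.1903]
ee_rot: [0.723, 0.69, 0.0, 0.0]
force: [-0.7, -0.8, -2.3]
opening: 0.147
[0.6121 0.1862 0.1903] [7.234e-01 6.904e-01 3.000e-04 2.000e-04] 0.14723802623335058 [-0.71 -0.78 -2.29]
toolx 87.32133196171081
```

View pics/s12.png

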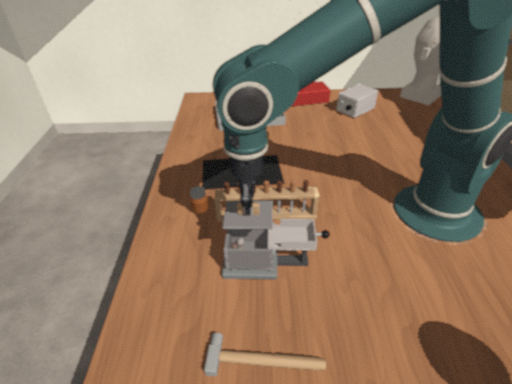

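View pics/w12.png

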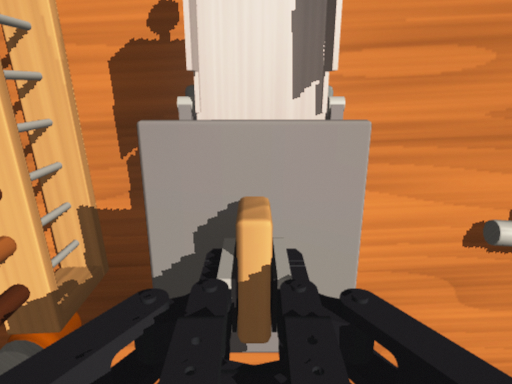

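View pics/t12.png

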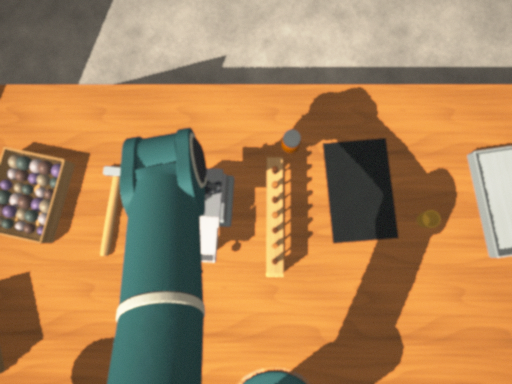

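The lid is squared over the tub; the front edge is at row 120 in the wrist view and the tray cheeks at 178 to 344. I'll measure its offset and tilt relative to the TCP, and the tray's centreline.

Run:
```python
from h import *
z=np.load('w12.npz');W=z['W']; v,u=np.mgrid[0:384,0:512]
m=(u>140)&(u<370)&(v>118)&(v<340)&(W[...,2]>.165)&(W[...,2]<.205)&~((u>205)&(u<305)&(v>190))
P=W[m]; A=np.c_[P[:,:2],np.ones(len(P))]; c,*_=np.linalg.lstsq(A,P[:,2],rcond=None)
for _ in range(3):
    k=abs(A@c-P[:,2])<.003; c,*_=np.linalg.lstsq(A[k],P[k,2],rcond=None)
print('tilt',c[:2].round(4),'plate top z at TCP',(c@[.6121,.1862,1]).round(4))
P=P[abs(A@c-P[:,2])<.003]
print('min x',np.percentile(P[:,0],[0.2,1]).round(4))
for x0 in np.arange(.555,.66,.015):
    q=P[abs(P[:,0]-x0)<.005]; 
    if len(q)>20: print(x0.round(3),q[:,1].min().round(4),q[:,1].max().round(4))
(cc,s,a)=cv2.minAreaRect((P[:,:2]*1000).astype(np.float32));print(cc,s,a)
T=(v<120)&(u>170)&(u<350)&(W[...,2]>.1)&(W[...,2]<.15)
print('tray pts',T.sum())
for x0 in np.arange(.49,.56,.01):
    q=W[T&(abs(W[...,0]-x0)<.005)&(W[...,2]>.124)]
    if len(q)>6: print('wall',x0.round(3),q[:,1].min().round(4),q[:,1].max().round(4))
q=W[T&(W[...,2]<.11)&(v>90)&((u<192)|(u>330))]; print('cheek/rim',q.min(0).round(4),q.max(0).round(4))
```

```text
tilt [ 0.0008 -0.0005] plate top z at TCP 0.1829
min x [0.5505 0.5516]
0.555 0.1401 0.2394
0.57 0.1373 0.24
0.585 0.137 0.2391
0.6 0.1363 0.2385
0.615 0.1358 0.2379
0.63 0.135 0.2375
(595.7030639648438, 187.61390686035156) (102.42039489746094, 88.15193939208984) 87.43878936767578
tray pts 17997
wall 0.49 0.155 0.1578
wall 0.5 0.1542 0.2386
wall 0.51 0.1539 0.2381
wall 0.52 0.1533 0.2379
wall 0.53 0.1529 0.2373
cheek/rim [0.5424 0.14   0.1001] [0.5609 0.2481 0.1072]
```

Lid level (<0.001 rad), underside 13.4 mm below the TCP and centre at (0.6135,0.1868), against the tub's centre (0.6124,0.1913). I'll correct by (-1, +4.5) mm and lower 57 mm.

```bash
python3 -m handwheel '[[[-0.001,0.0025,0],0,-1],[[0,0.002,0],0,-1],[[0,0,-0.006],0,-1],[[0,0,-0.01],0,-1],[[0,0,-0.01],0,-1],[[0,0,-0.01],0,-1],[[0,0,-0.01],0,-1],[[0,0,-0.006],0,-1],[[0,0,-0.003],0,-1],[[0,0,-0.002],0,-1]]' 60
python3 -m handwheel '[[[0,0,0],0,-1],[[0,0,0],0,-1],[[0,0,0],0,-1],[[0,0,0],0,-1],[[0,0,0],0,-1],[[0,0,0],0,-1],[[0,0,0],0,-1],[[0,0,0],0,-1],[[0,0,0],0,-1],[[0,0,0],0,-1]]' 60
python3 - <<'E'
from h import *
s=bot.observe(); print(np.round(s['position'],4),s['opening'],np.round(s['force'],2)); p=s['position']
cal=optics.calibration('wrist');im,d=snap('wrist','w13.png');W=world('wrist',d,cal=cal); v,u=np.mgrid[0:384,0:512]
m=(u>140)&(u<370)&(v>110)&(v<340)&(W[...,2]>p[2]-.02)&(W[...,2]<p[2]+.005)&~((u>205)&(u<305)&(v>190))
P=W[m]; A=np.c_[P[:,:2],np.ones(len(P))]; c,*_=np.linalg.lstsq(A,P[:,2],rcond=None)
for _ in range(3):
    k=abs(A@c-P[:,2])<.003; c,*_=np.linalg.lstsq(A[k],P[k,2],rcond=None)
P=P[abs(A@c-P[:,2])<.003]
print('tilt',c[:2].round(4),'underside',(c@[p[0],p[1],1]-.006).round(4),'minx',np.percentile(P[:,0],.5).round(4))
q=P[abs(P[:,0]-.6)<.006]; print('y mid at .6',(q[:,1].min()+q[:,1].max())/2)
print(cv2.minAreaRect((P[:,:2]*1000).astype(np.float32)))
im,d=snap('side','s13.png'); cv2.imwrite('pics/s13c.png',cv2.resize(cv2.cvtColor(im,cv2.COLOR_RGB2BGR)[180:300,190:350],None,fx=4,fy=4,interpolation=cv2.INTER_CUBIC))
E
```

```text
time: 25.2
position: [0.6109, 0.1906, 0.1326]
ee_rot: [0.723, 0.69, -0.0, 0.0]
force: [-0.7, -0.0, -2.9]
opening: 0.151
time: 26.2
position: [0.6108, 0.1907, 0.1328]
ee_rot: [0.723, 0.69, -0.0, 0.0]
force: [0.5, -1.0, -2.8]
opening: 0.152
[0.6108 0.1907 0.1328] 0.15203841155717387 [ 0.55 -1.04 -2.83]
tilt [ 0.0004 -0.0007] underside 0.1195 minx 0.5498
y mid at .6 0.1917987592187823
((594.3745727539062, 192.04287719726562), (102.42664337158203, 87.90055847167969), 87.38313293457031)
```

View pics/s13c.png

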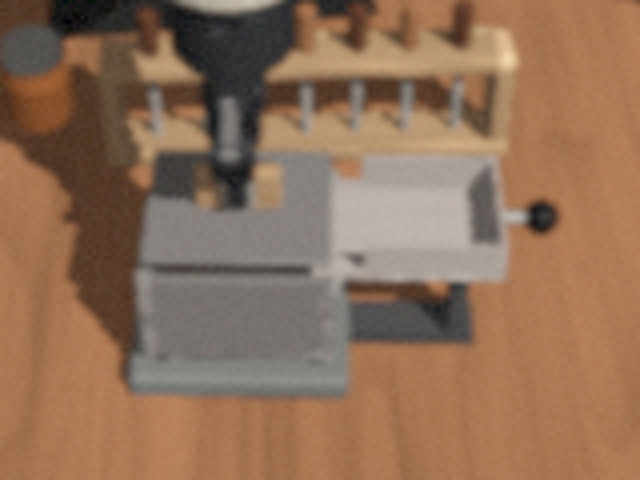

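View pics/w13.png

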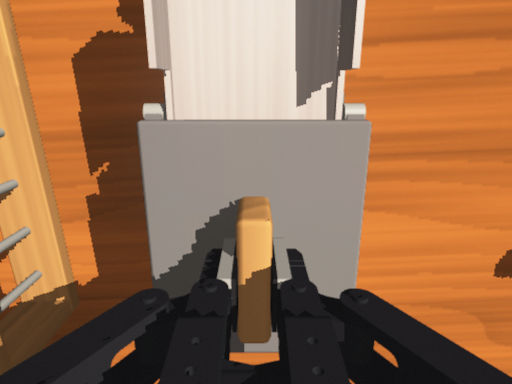

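The lid hovers over the tub with a visible gap, and it is centred to within about 1 mm of the estimated centre. The underside is at 0.1195 m, 14.5 mm above the rim, and the yaw matches. I'm handing in.

```bash
python3 -c "
from h import *
print(bot.close_job())"
```

```text
the job is handed in; nothing more can be done
None
```

The job is handed in at about 26 s of the 70 s allowed. The stones are tipped in, the tray is back down, and the lid is held over the tub for the seal check. The system gave no verdict, so what follows is from my own measurements.

- **Stones and tray:** I raised the tray by its knob to about 1.15 rad along its arc. The side camera then found five stones at about 0.05 m height in the tub. I lowered the tray held by the knob and let go. The pictures after that show it empty and level.
- **Lid carry:** I lifted the lid by its grip and carried it over the rack with its underside about 215 mm above the bench, against 140 mm for the file handles. The tool force during the carry stayed at the lid's own weight, about 3 N.
- **Final hold:** The underside measured 119.5 mm, or 14.5 mm above the rim. The lid was centred within about 1–2 mm, tilted less than 0.001 rad and squared within about 0.01 rad. The side picture shows a clear gap all along, and the wrist force was only the lid's weight.

**Checks that failed or were weaker:**
- After the tray was lowered, the network found no stones in the side picture. The wrist picture showed four in the tub, with the fifth hidden, and I did not confirm the stones once the lid covered them.
- The first network fixes on the knob were wrong in the wrist and top pictures, so I used a sphere fit to the depth data instead.

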